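# Slide the top-heavy jug caddy into its corner

## Task

Park the wooden caddy, with the tall steel jug standing in it, in the corner made by the two dark rails: push it low on its wooden sides so that it slides across the table without tipping, until it sits snug and square against both rails. Grip and lift nothing, do not touch the jug, leave everything else on the table where it is, and finish clear of the caddy.

Things in the scene. Friction and masses are not known exactly. Their poses are not given: they have to be found in the camera images.
- caddy: Flat square wooden caddy, closed plinth 170 x 170 mm, 60 mm high, about 0.4 kg, standing loose on the table; a square pocket in its middle holds the jug. Origin at the centre of its underside, axes square to its sides, z up. It starts short of the corner and to the right of it as the robot sees it, turned up to about 0.25 rad. Caddy and jug together weigh just under 1 kg; pushed on a side below about 45 mm they slide, pushed high up they tip.
- jug: Steel vacuum jug with black lid and black side handle, 90 mm diameter, 240 mm high, about 0.5 kg, standing loose in the caddy's pocket (pocket floor 12 mm above the table, 3 mm play all round). Origin at the centre of its underside; the handle lies towards its own +x, reaching 92 mm from the axis, more than 95 mm above the jug's foot; it points roughly between the caddy's +x and +y sides. Between the jug and any caddy side 40 mm of wooden top is free.
- corner: Two dark wooden rails fixed to the table in an L, each 30 mm high, 24 mm thick, inner length 170 mm. Origin on the table at the inside corner. The back rail's inner face is the plane x = 0 and runs towards -y; the left rail's inner face is y = 0 and runs towards -x. The free space for the caddy is at negative x and negative y: parked, the caddy's centre is at x = -0.085, y = -0.085 in this frame, its sides parallel to the rails. Turned up to 0.15 rad from the robot's axes.
- cup: Bystander: white cup, 72 mm wide, 75 mm high, origin at the centre of its underside.
- mug: Bystander: black mug with a handle, 80 mm wide, 90 mm high, to the left of the left rail; origin at the centre of its underside.
- mouse: Bystander: black computer mouse, 100 x 60 x 32 mm; origin at the centre of its underside.
- dish: Bystander: open glass dish, 150 x 200 mm, 55 mm high; origin at the centre of its underside.
- tray: Bystander: wooden tray, 300 x 360 mm, 55 mm high, far to the left; origin at the centre of its underside.
- pot: Bystander: black pot, 92 mm wide, 90 mm high, in the tray; origin at the centre of its underside.
Not all that is in view belongs to the job. Leave any orange or red look-alike of the caddy alone.

How it is judged (in metres and radians):
At the end, for the whole second after the job is handed in: The caddy stands flat and at rest in the corner, within 8 mm of touching each rail and square to them within 0.06 rad, with the jug standing upright at rest in its pocket (x of caddy in the frame of corner between -0.093 and -0.079 m and y of caddy in the frame of corner between -0.093 and -0.079 m and angle between the x axis of caddy and the x axis of corner, either way round below 0.06 rad and angle between caddy's own z axis and vertical below 0.03 rad and height (world z) of caddy below 0.005 m and horizontal distance between jug and caddy below 0.01 m and angle between jug's own z axis and vertical below 0.06 rad and height (world z) of jug below 0.02 m and linear speed of each of caddy, jug below 0.01 m/s).
It fails at once if the caddy is tipped by more than 0.15 rad (angle between caddy's own z axis and vertical above 0.15 rad).
It fails at once if the caddy is lifted (height (world z) of caddy above 0.015 m).
It fails at once if the jug is lifted out or tipped (height (world z) of jug above 0.035 m or angle between jug's own z axis and vertical above 0.25 rad).
It fails at once if the robot touches the jug (contact force between any of the fingers, the arm and jug above 0.5 N).
It fails at once if a bystander is moved by more than 20 mm (distance of any of cup, mug, mouse, dish, tray, pot from where it was at the start of the episode above 0.02 m).
It also fails if it takes over 69 s, if anything falls off the work surface, if the arm or the gripper's body presses on something with over 40 N, if the wrist force passes 120 N, or if a joint passes its speed limit or range.

## Robot

A 6-joint arm with a two-finger parallel gripper is mounted at the origin on the work surface. World frame = base frame: x ahead of the robot, y to its left, z up, the work surface at z = 0. Lengths are in m, angles in degrees, forces in N, time in s.
With the tool pointing down it reaches from about 0.25 to 0.725 m from the base axis. Payload 9.7 kg.
Tool frame: the origin (TCP) lies midway between the tips of the shut fingers; the grasp point (between the pads) lies 19 mm behind it; z points along the fingers, y is the line along which they close (so a half turn about z gives the same grasp; the last joint's range is limited). The gripper opens to 85 mm and grips with 20 to 120 N. Pads are 22 mm wide; open, the fingers measure 114 mm over their backs; the gripper's body (76 mm by 85 mm) begins 54 mm behind the grasp point. The pads swing forward as they close: fully open they stand 13 mm farther back than shut.
Start: joints at [66.005, 4.979, 10.078, 95.1, 0, 90], TCP at [0.224, 0.502, 0.231] pointing down, gripper open.
Joint ranges: [-179.16, 179.16], [-48.56, 103.87], [-65.8, 70.77], [-126.05, 130.52], [-82.76, 87.17], [-180, 180]. Speed limits (degrees/s): [127.2, 127.2, 147.25, 180, 180, 180].

## Interface

Orientations are given as [roll, pitch, yaw] about the fixed x, y, z axes, in that order (R = Rz(yaw) Ry(pitch) Rx(roll)).
In Python, from workcell import bot gives the robot as it stands. The module is installed in compiled form; this text tells all that it offers.
- The arm moves only by the tool send_rows, never from a script. Its argument "moves" is one flat list of numbers, 7 for each row, row after row: the shift along the world's x, y, z normalised to -1 to 1, where 1 is 0.025 m, then the turn, a rotation vector about the world's x, y, z normalised to -1 to 1, where 1 is 0.15 rad, then the closure, from -1 (fully open) to 1 (shut), so that 0 is half open. A call has 1 to 8 rows; each row shifts and turns the commanded pose from where the row before left it; what a row does not reach is not made up. A row lasts 1/8 s, in which the tool goes at most 62.5 mm and 10.7 degrees, less where a joint would pass 70% of its speed; a pose out of reach is approached as far as the arm can. A call with a number of a shift or a turn outside -1 to 1 is refused whole. A call with a gripper value outside its range is refused whole. The fingers move at their own pace and stop on an object; "squeeze" is the grip in N (left out, the last holds). Time passes only in rows, so rows that do not move let the fingers close. It gives the time, the measured TCP pose, the force, the opening and the grip force at its end, in the units of the state.
- bot.get_obs(): the state, without advancing time (a new reading comes with each control period).
- bot.camera(name): name is "side" or "top" or "wrist"; returns a dict with "color" (400x640x3 uint8, red, green, blue), "camera_matrix" (3x3 intrinsics, pixels), "D" ([k1, k2, p1, p2, k3] as OpenCV has them; the pictures are not rectified), "R" (3x3) and "t" (3): a world point X has camera coordinates R X + t. Camera axes: x right, y down, z forward; pixel columns grow to the right and rows downward; lengths in m; the calibration is good to about 2 mm. A picture is of the moment at which its call begins. There is no depth.
- bot.job_done(): hands the job in; it is judged then, once.
Trained networks look in the newest picture that a camera, given by its name, has taken for a name from the list of things; names that differ only in an ending like _2 or _b are one class to them, and where a whole thing is asked for, a point or a joint stands for the part that bears it (a point fixed in the world has none). Each returns a list of dicts, best first, with "p" (0 to 1); they miss things now and then, are a little off and sometimes report something else, mostly with a low value. They report only what shows in the picture. A call takes as long as a camera call. They do not tell look-alikes from the thing itself.
- bot.boxes_of(camera, query): "extent" ([left, top, right, bottom] in pixels, round what is visible of it).
- bot.trace(camera, query): "region" (400x640 bool, what is visible of it) and "extent" ([left, top, right, bottom] in pixels, round what is visible of it).
- bot.landmark_of(camera, query): "pixel" ([column, row] in pixels: a listed point, or the origin of a listed thing).
The state is a dict: "time": time; "q": joint angles; "qd": joint speeds; "joint_efforts": joint torques, N m; "ee_pos": TCP position; "tcp_rot": TCP orientation; "wrist_force": force on the tool from outside, world axes, zero at the start; "torque": the same for the moment, N m; "opening": finger opening in m; "grasp_force": force on a finger pad.
Only numpy, scipy, OpenCV 4.12 (cv2) and the standard library are available. Lean on these libraries where they do the work, as an engineer would, in place of code of your own. Each camera call takes 0.05 s, during which the arm holds its last target. There are 200 camera calls.

## Working session

There is one attempt and no reset: what is moved stays moved. The work goes in short steps, Python scripts to look and compute and a tool call to move; the robot and the scene stay as the last step left them, time stands still between calls to the robot, and variables do not carry over. Pictures are saved under pics/ and viewed, at most 10 in all, crops included, and the job is handed in when it is done.

Besides the shell and the picture viewer there is one more tool, called after ">>>" in YAML: its name, and indented under it one key for each argument. send_rows: Moves the arm, as the interface text tells. Its arguments: {"type":"object","properties":{"moves":{"type":"array"},"squeeze":{"type":"number"}},"required":["moves"]}

```bash
mkdir -p pics; python3 - <<'E'
from workcell import bot
import cv2
ims=[]
for c in ["top","side"]:
    d=bot.camera(c); cv2.imwrite(f"pics/{c}0.png",d["color"][:,:,::-1])
    print(c,d["camera_matrix"].tolist(),d["D"],d["R"].tolist(),d["t"])
    for n in ["caddy","jug","corner","cup","mug","mouse","dish","tray","pot"]:
        print(n,[(r["pixel"],r["p"]) for r in bot.landmark_of(c,n)][:3],[(r["extent"],r["p"]) for r in bot.boxes_of(c,n)][:3])
print(bot.get_obs())
E
```

```text
top [[415.86455657765174, 0.0, 321.24451738613163], [0.0, 415.86455657765174, 209.91957511283618], [0.0, 0.0, 1.0]] [0.02958797 0.         0.         0.         0.        ] [[-0.012069492751579735, -0.9998692699385989, 0.010759664361535482], [-0.9879289524638111, 0.010262049750188408, -0.15456738083658297], [0.15443675802242218, -0.01249533382419174, -0.9879236581862718]] [-0.00188194  0.52869912  1.421062  ]
caddy [([286.8, 270.2], 0.89), ([342.2, 208.0], 0.61), ([391.4, 278.1], 0.61)] [([368.5, 248.9, 418.3, 305.2], 0.83), ([263.7, 242.3, 312.9, 292.4], 0.64)]
jug [([341.9, 210.8], 0.36)] [([319.5, 182.5, 368.5, 216.5], 0.9)]
corner [([275.0, 155.4], 0.77)] [([264.8, 144.0, 320.4, 202.5], 0.56)]
cup [([237.5, 241.9], 0.8)] [([223.0, 228.4, 245.6, 248.6], 0.7)]
mug [([231.4, 195.9], 0.72)] [([213.4, 177.9, 245.3, 212.0], 0.82)]
mouse [([423.5, 209.0], 0.71)] [([417.4, 191.9, 439.6, 223.1], 0.74)]
dish [([470.7, 239.5], 0.64)] [([439.8, 216.8, 509.1, 265.7], 0.69)]
tray [([171.0, 246.9], 0.96)] [([106.2, 200.7, 222.6, 288.7], 0.57)]
pot [([174.2, 239.3], 0.79), ([240.0, 239.9], 0.46)
[... 1243 characters left out ...]
285.9, 308.4, 324.0, 351.0], 0.81)]
{'time': 1.9, 'q': array([6.60045792e+01, 4.97795845e+00, 1.00793871e+01, 9.50998149e+01,
       2.39433375e-04, 8.99994915e+01]), 'qd': array([ 0.04206882,  0.09201555,  0.05776899, -0.07732098,  0.07219181,
        0.0008058 ]), 'joint_efforts': array([ 2.97674364e-03, -5.20098317e+01,  4.64848173e+01,  1.76870446e-03,
        1.55242110e-04, -1.14933232e-05]), 'ee_pos': array([0.22366399, 0.50246854, 0.2313037 ]), 'tcp_rot': array([ 1.79998386e+02, -2.39419053e-04,  1.56005088e+02]), 'wrist_force': array([ 0.80574133,  0.83808718, -1.14767691]), 'torque': array([ 0.00840396, -0.00386599, -0.00028484]), 'grasp_force': 0.0, 'opening': 0.08560573920983418}
```

View pics/top0.png

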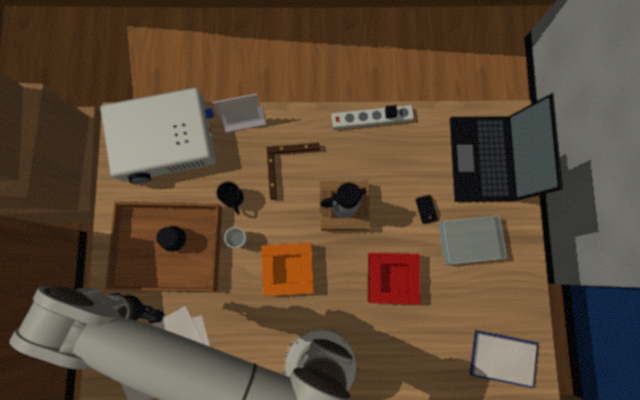

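View pics/side0.png

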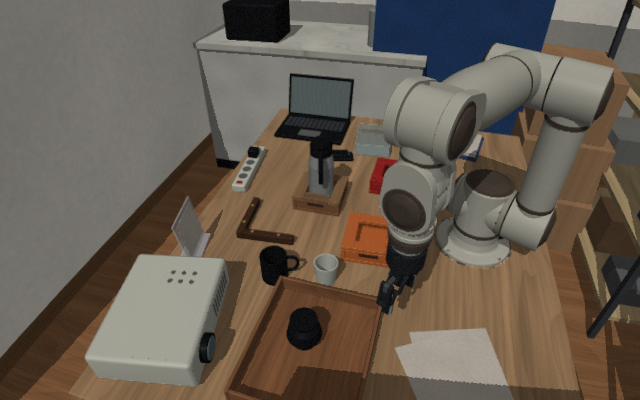

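The top view shows the caddy around (345,205), the L rails with inside corner around (275,153), the orange and red look-alikes at (288,270) and (394,278), and the mug at (231,195). I'll measure more finely.

```bash
cat > h.py <<'E'
from workcell import bot
import numpy as np, cv2
from scipy.optimize import minimize
def proj(d,X):
    r,_=cv2.Rodrigues(np.array(d["R"])); return cv2.projectPoints(np.asarray(X,float).reshape(-1,1,3),r,np.array(d["t"],float),np.array(d["camera_matrix"]),np.array(d["D"]))[0].reshape(-1,2)
def back(d,px,z):
    u=cv2.undistortPoints(np.array(px,float).reshape(-1,1,2),np.array(d["camera_matrix"]),np.array(d["D"])).reshape(-1,2)
    R=np.array(d["R"]);t=np.array(d["t"]);C=-R.T@t
    v=np.c_[u,np.ones(len(u))]@R
    return (C+v*((z-C[2])/v[:,2])[:,None])[:,:2]
def crop(d,x0,y0,x1,y1,s,fn,polys=()):
    im=cv2.resize(d["color"][y0:y1,x0:x1,::-1],None,fx=s,fy=s,interpolation=cv2.INTER_CUBIC)
    for p,c in polys: cv2.polylines(im,[np.int32(np.round((p-[x0,y0]+.5)*s))],True,c,1)
    cv2.imwrite(fn,im)
def sq(x,y,a,z,h=.085):
    P=np.array([[h,h],[-h,h],[-h,-h],[h,-h]]);c,s=np.cos(a),np.sin(a)
    return np.c_[P@np.array([[c,s],[-s,c]])+[x,y],np.full(4,z)]
E
python3 - <<'E'
from h import *
T=bot.camera("top");S=bot.camera("side")
for n,d in (("top",T),("side",S)):
    for q in ("caddy","corner"):
        for r in bot.trace(n,q)[:4]:
            m=r["region"].astype(np.uint8); b=cv2.minAreaRect(cv2.findNonZero(m)); print(n,q,r["p"],r["extent"],m.sum(),np.round(back(d,cv2.boxPoints(b),.06 if q=="caddy" else .03),3).tolist())
lm={}
for n,d in (("top",T),("side",S)):
    for q,z in (("caddy",0),("jug",.012),("corner",0),("cup",0),("mug",0),("mouse",0),("dish",0)):
        print(n,q,[np.round(back(d,r["pixel"],z)[0],3).tolist() for r in bot.landmark_of(n,q)[:3]])
crop(T,255,130,385,240,6,"pics/c1.png")
E
```

```text
top caddy 0.93 [262.7, 240.9, 311.8, 295.6] 2606 [[0.411, 0.2], [0.416, 0.028], [0.241, 0.022], [0.236, 0.191]]
top caddy 0.76 [316.8, 180.3, 370.8, 227.8] 1384 [[0.632, -0.004], [0.63, -0.177], [0.457, -0.171], [0.459, -0.002]]
top caddy 0.59 [370.8, 251.9, 417.9, 303.2] 2677 [[0.378, -0.166], [0.377, -0.34], [0.203, -0.331], [0.205, -0.16]]
top corner 0.89 [266.5, 142.0, 321.7, 197.1] 812 [[0.766, 0.196], [0.786, -0.002], [0.589, -0.02], [0.569, 0.174]]
side caddy 0.84 [368.0, 156.2, 398.8, 192.2] 470 [[0.395, -0.109], [0.367, -0.364], [0.299, -0.321], [0.333, -0.077]]
side caddy 0.73 [292.1, 173.2, 346.9, 216.0] 1344 [[0.607, 0.065], [0.657, -0.175], [0.458, -0.169], [0.433, 0.064]]
side caddy 0.64 [339.6, 212.5, 389.3, 264.4] 2035 [[0.402, 0.255], [0.428, 0.033], [0.267, 0.028], [0.262, 0.247]]
side corner 0.78 [235.3, 195.5, 294.2, 245.5] 947 [[0.752, 0.219], [0.828, -0.001], [0.606, -0.013], [0.559, 0.204]]
top caddy [[0.324, 0.109], [0.538, -0.077], [0.292, -0.251]]
top jug [[0.531, -0.088], [0.408, -0.528], [0.537, -0.075]]
top corner [[0.734, 0.165]]
top cup [[0.437, 0.282]]
top mug [[0.592, 0.316]]
top mouse [[0.53, -0.379], [0.538, -0.083]]
top dish [[0.416, -0.55]]
side caddy [[0.282, -0.245], [0.319, 0.129], [0.546, -0.079]]
side jug [[0.535, -0.089]]
side corner [[0.736, 0.164]]
side cup [[0.438, 0.284]]
side mug [[0.585, 0.309]]
side mouse [[0.407, -0.529], [0.527, -0.387]]
side dish [[0.417, -0.498]]
```

View pics/c1.png

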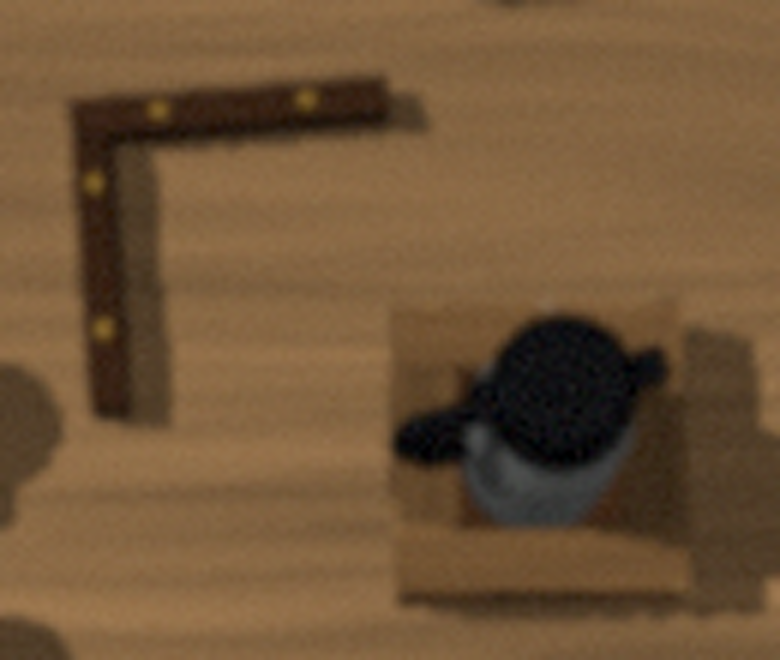

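```bash
cat >> h.py <<'E'
def Lpoly(x,y,a,z):
    P=np.array([[0,0],[0,-.17],[.024,-.17],[.024,.024],[-.17,.024],[-.17,0]]);c,s=np.cos(a),np.sin(a)
    return np.c_[P@np.array([[c,s],[-s,c]])+[x,y],np.full(6,z)]
def chamfer(d,regs,polyf,p0):
    """fit pose so polygon mask matches region by IoU (supersampled)"""
    def cost(p):
        m=np.zeros((400,640),np.uint8)
        for P in polyf(p): cv2.fillPoly(m,[np.int32(np.round(proj(d,P)*16))],1,shift=4)
        return -(m&regs).sum()/(m|regs).sum()
    return minimize(cost,p0,method="Nelder-Mead",options=dict(initial_simplex=np.array([p0]+[np.array(p0)+e for e in np.diag([.01,.01,.05])])))
E
python3 - <<'E'
from h import *
T=bot.camera("top");S=bot.camera("side")
f=lambda p:np.array(p,float)/6-.5+[255,130]
c=back(T,f([(392,308),(678,302),(688,595),(398,598)]),.06)
print(np.round(c,4).tolist(),c.mean(0),[np.linalg.norm(c[i]-c[i-1]) for i in range(4)])
L=back(T,f([(75,102),(385,78),(388,122),(118,138),(130,415),(96,415)]),.03);print(np.round(L,4).tolist())
# corner IoU fit on both
def boxL(p): 
    A=Lpoly(*p,.03);B=Lpoly(*p,0)
    out=[A,B]
    for i in range(6): out.append(np.array([A[i],A[i-1],B[i-1],B[i]]))
    return out
for n,d in (("top",T),("side",S)):
    r=bot.trace(n,"corner")[0]["region"].astype(np.uint8)
    o=chamfer(d,r,boxL,[.735,.165,.08]); print(n,o.x,o.fun)
def boxC(p):
    A=sq(*p,.06);B=sq(*p,0);return [cv2.convexHull(np.float32([0,0])) for _ in ()]+[A,B]+[np.array([A[i],A[i-1],B[i-1],B[i]]) for i in range(4)]
for n,d in (("top",T),("side",S)):
    for r in bot.trace(n,"caddy"):
        e=r["extent"]; 
        q=back(d,[(e[0]+e[2])/2,(e[1]+e[3])/2],.03)[0]
        if np.hypot(*(q-[.54,-.08]))>.08: continue
        m=r["region"].astype(np.uint8)
        # fill the jug's hole
        if n=="top": m=cv2.fillConvexPoly(m.copy(),cv2.convexHull(cv2.findNonZero(m)),1)
        o=chamfer(d,m,boxC,[.54,-.08,.0]); print(n,o.x,o.fun)
E
```

```text
[[0.629, -0.0039], [0.631, -0.1713], [0.4585, -0.1721], [0.4586, -0.0054]] [ 0.54427686 -0.08815502] [np.float64(0.17041011100035733), np.float64(0.16746646916825467), np.float64(0.17240874856148142), np.float64(0.16669649460529912)]
[[0.7648, 0.1856], [0.7783, -0.0016], [0.7508, -0.0031], [0.7421, 0.1596], [0.5725, 0.1517], [0.5727, 0.1718]]
top [0.62361983 0.24767368 0.0754586 ] 1.04990006111039e+16
side [ 0.79015432  0.38219136 -1.02416667] 0.0
top [0.29333333 0.04666667 0.36666667] 0.0
side [ 0.40518519  0.15851852 -0.55555556] 0.0h.py:26: RuntimeWarning: overflow encountered in scalar negative
  return -(m&regs).sum()/(m|regs).sum()
```

```bash
sed -i 's/return -(m&regs).sum()\/(m|regs).sum()/return -float((m\&regs).sum())\/float((m|regs).sum())/' h.py
cat >> h.py <<'E'
def boxL(p): 
    A=Lpoly(*p,.03);B=Lpoly(*p,0)
    return [A,B]+[np.array([A[i],A[i-1],B[i-1],B[i]]) for i in range(6)]
def boxC(p):
    A=sq(*p,.06);B=sq(*p,0);return [A,B]+[np.array([A[i],A[i-1],B[i-1],B[i]]) for i in range(4)]
def fits(g,ga=0.,what=("corner","caddy"),cams=("top","side")):
  for n in cams:
    d=bot.camera(n)
    if "corner" in what:
        for r in bot.trace(n,"corner")[:1]:
            o=chamfer(d,r["region"].astype(np.uint8),boxL,[.742,.16,.07]); print(n,"corner",np.round(o.x,4),o.fun)
    for r in bot.trace(n,"caddy"):
        e=r["extent"]; q=back(d,[(e[0]+e[2])/2,(e[1]+e[3])/2],.03)[0]
        if np.hypot(*(q-g))>.1: continue
        m=r["region"].astype(np.uint8)
        for k in ("jug",):
            for j in bot.trace(n,k)[:1]:
                J=j["region"].astype(np.uint8)
        def cost(p):
            M=np.zeros((400,640),np.uint8)
            for P in boxC(p): cv2.fillPoly(M,[np.int32(np.round(proj(d,P)*16))],1,shift=4)
            hole=np.zeros_like(M);cv2.fillPoly(hole,[np.int32(np.round(proj(d,sq(*p,.06,.047))*16))],1,shift=4)
            ok=(J==0)&(hole==0)
            return -float((M&m)[ok].sum())/float((M|m)[ok].sum())
        p0=[*g,ga]
        o=minimize(cost,p0,method="Nelder-Mead",options=dict(initial_simplex=np.array([p0]+[np.array(p0)+e for e in np.diag([.01,.01,.05])])))
        print(n,"caddy",np.round(o.x,4),o.fun)
E
python3 - <<'E'
from h import *
fits([.544,-.088])
T=bot.camera("top");S=bot.camera("side")
A=(0,255,0);B=(0,0,255)
C=(.544,-.088,.005);K=(.742,.163,.07)
pl=lambda d:[(proj(d,sq(*C,.06)),A),(proj(d,sq(*C,0)),B),(proj(d,Lpoly(*K,.03)),A)]
crop(T,255,130,385,240,5,"pics/a.png",pl(T));crop(S,225,125,355,255,5,"pics/b.png",pl(S))
a=cv2.imread("pics/a.png");b=cv2.imread("pics/b.png");a=cv2.copyMakeBorder(a,0,b.shape[0]-a.shape[0],0,0,0);cv2.imwrite("pics/ab.png",cv2.resize(np.hstack([a,b]),(800,400)))
E
```

```text
top corner [0.7448 0.162  0.0627] -0.828798185941043
top caddy [ 0.5491 -0.0899  0.0139] -0.9343116701607268
side corner [0.741  0.1651 0.0619] -0.9438202247191011
side caddy [ 0.5465 -0.0922  0.0292] -0.9288674033149171
```

View pics/ab.png

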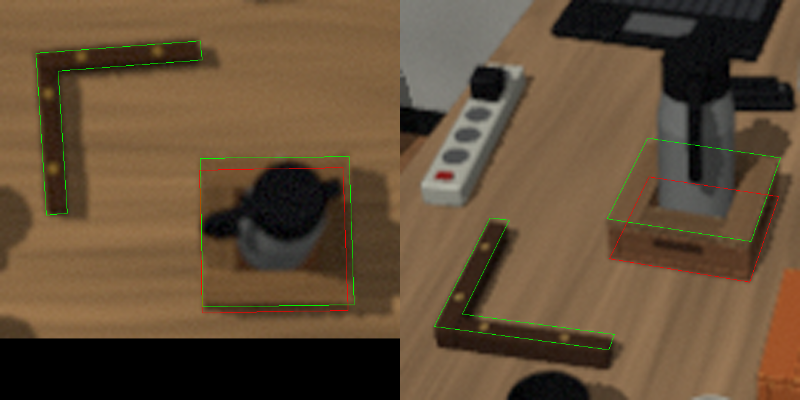

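The overlay matches both views: caddy at about (0.546, -0.090), yaw about 0.01, and corner at (0.742, 0.163), yaw 0.063. Parked centre would be about (0.663, 0.073).

The plan is to keep the gripper open with its tips leaning into the caddy. I'll push +x to about 15 mm short of the rail, then +y to the left rail, then seat both sides.

>>> send_rows:
  moves: [0.3,-1,0,0,0,-0.75,-1,0.3,-1,0,0,0,-0.75,-1,0.3,-1,0,0,0,-0.75,-1,0.3,-1,0,0,0,-0.75,-1,0.3,-1,0,0,0,-0.75,-1,0.3,-1,0,0,0,-0.75,-1,0.3,-1,0,0,0,-0.75,-1,0.3,-1,0,0,0,-0.75,-1]

```text
time: 4.7
ee_pos: [0.2838, 0.3017, 0.2314]
tcp_rot: [180.0, -0.0, 104.2]
wrist_force: [1.0, 0.0, -0.4]
opening: 0.0853
grasp_force: 0.0
```

>>> send_rows:
  moves: [0.3,-1,0,0,0,-0.75,-1,0.3,-1,0,0,0,-0.75,-1,0.3,-1,0,0,0,-0.75,-1,0.3,-1,0,0,0,-0.75,-1,0.3,-1,0,0,0,-0.75,-1,0.3,-1,0,0,0,-0.75,-1,0.3,-1,0,0,0,-0.75,-1,0.3,-1,0,0,0,-0.75,-1]

```text
time: 5.7
ee_pos: [0.3438, 0.1016, 0.2314]
tcp_rot: [180.0, -0.0, 52.7]
wrist_force: [0.5, -0.0, 0.3]
opening: 0.0858
grasp_force: 0.0
```

>>> send_rows:
  moves: [0.3,-1,0,0,0,-0.75,-1,0.3,-1,0,0,0,-0.75,-1,0.3,-1,0,0,0,-0.75,-1,0.3,-1,0,0,0,-0.75,-1,0.3,-1,0,0,0,-0.75,-1,0.3,-1,0,0,0,-0.75,-1,0.3,-1,0,0,0,-0.75,-1,0,0,0,0,0,0,-1]

```text
time: 6.7
ee_pos: [0.3963, -0.0736, 0.2311]
tcp_rot: [180.0, 0.0, 7.6]
wrist_force: [-0.9, 0.5, 0.5]
opening: 0.0856
grasp_force: 0.0
```

>>> send_rows:
  moves: [0,-0.65,0,0,0,-0.8,-1,0,0,0,0,-0.8,0,-1,0,0,0,0,-0.8,0,-1,0,0,0,0,-0.75,0,-1,0,0,-1,0,0,0,-1,0,0,-1,0,0,0,-1,0,0,-1,0,0,0,-1,0,0,-1,0,0,0,-1]

```text
time: 7.7
ee_pos: [0.396, -0.0881, 0.1306]
tcp_rot: [179.7, -20.2, 1.1]
wrist_force: [-0.2, -0.4, -0.3]
opening: 0.0854
grasp_force: 0.0
```

>>> send_rows:
  moves: [0,0,-1,0,0,0,-1,0,0,-1,0,0,0,-1,0,0,-1,0,0,0,-1,0,0,-1,0,0,0,-1,0,0,-0.6,0,0,0,-1,0,0,0,0,0,0,-1]

```text
time: 8.45
ee_pos: [0.3956, -0.0883, 0.0155]
tcp_rot: [179.7, -20.1, 1.0]
wrist_force: [0.3, 0.3, 0.2]
opening: 0.0855
grasp_force: 0.0
```

```bash
python3 - <<'E'
from h import *
S=bot.camera("side");T=bot.camera("top")
crop(S,285,110,415,230,5,"pics/d1.png");print(bot.get_obs()["tcp_rot"],bot.get_obs()["ee_pos"])
E
```

```text
[179.65718489 -20.25462731   0.97373833] [ 0.39660091 -0.08873455  0.01720722]
```

View pics/d1.png

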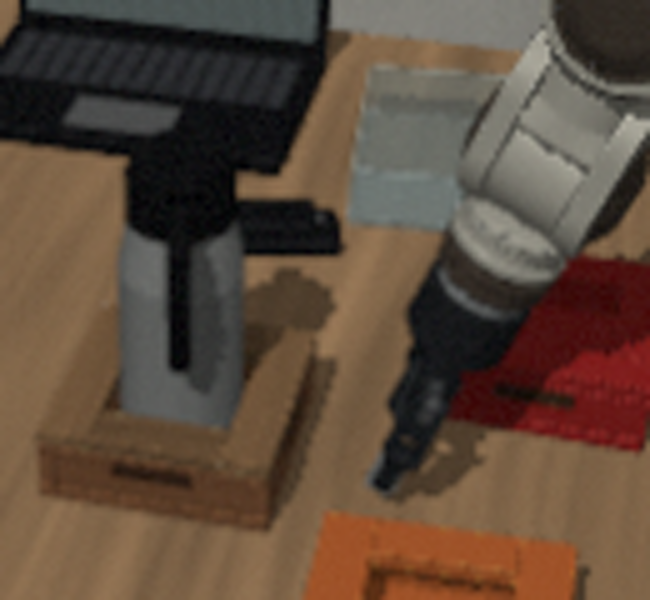

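The view shows the tips low at (380,490), leaning towards the caddy's front face and clear of both look-alikes. I'll lower slightly and push +x.

>>> send_rows:
  moves: [1,0,-0.2,0,0,0,-1,0.7,0,0,0,0,0,-1,0.3,0,0,0,0,0,-1,0.2,0,0,0,0,0,-1,0.2,0,0,0,0,0,-1,0.3,0,0,0,0,0,-1,0.3,0,0,0,0,0,-1,0.3,0,0,0,0,0,-1]

```text
time: 9.55
ee_pos: [0.4783, -0.0889, 0.0112]
tcp_rot: [179.7, -20.1, 0.9]
wrist_force: [-7.3, -0.4, 5.1]
opening: 0.0854
grasp_force: 3.4
```

>>> send_rows:
  moves: [0.3,0,0,0,0,0,-1,0.3,0,0,0,0,0,-1,0.3,0,0,0,0,0,-1,0.3,0,0,0,0,0,-1,0.2,0,0,0,0,0,-1,0.2,0,0,0,0,0,-1,0.1,0,0,0,0,0,-1,0,0,0,0,0,0,-1]

```text
time: 10.55
ee_pos: [0.5209, -0.0889, 0.0112]
tcp_rot: [179.7, -20.1, 0.9]
wrist_force: [-2.6, -1.0, 2.2]
opening: 0.086
grasp_force: 1.7
```

```bash
python3 - <<'E'
from h import *
fits([.61,-.088],what=("caddy",))
E
```

```text
Traceback (most recent call last):
  File "h.py", line 53, in fits
    o=minimize(cost,p0,method="Nelder-Mead",options=dict(initial_simplex=np.array([p0]+[np.array(p0)+e for e in np.diag([.01,.01,.05])])))
  File "h.py", line 50, in cost
    ok=(J==0)&(hole==0)
        ^
NameError: cannot access free variable 'J' where it is not associated with a value in enclosing scope
```

```bash
sed -i 's/        for k in ("jug",):/        J=np.zeros_like(m)\n        for k in ("jug",):/' h.py; python3 - <<'E'
from h import *
fits([.61,-.088],what=("caddy",))
E
```

```text
top caddy [ 0.61  -0.088  0.   ] -0.7934857934857935
top caddy [ 0.6274 -0.095   0.0037] -0.07849604221635884
side caddy [ 0.6136 -0.0924  0.068 ] -0.8651685393258427
```

>>> send_rows:
  moves: [0.2,0,0,0,0,0,-1,0.3,0,0,0,0,0,-1,0.3,0,0,0,0,0,-1,0.3,0,0,0,0,0,-1,0.2,0,0,0,0,0,-1,0.1,0,0,0,0,0,-1,-0.3,0,0,0,0,0,-1,-1,0,0,0,0,0,-1]

```text
time: 12.05
ee_pos: [0.5238, -0.0887, 0.0114]
tcp_rot: [179.7, -20.2, 1.0]
wrist_force: [-0.5, -0.5, -0.0]
opening: 0.0855
grasp_force: 0.0
```

>>> send_rows:
  moves: [-1,0,0,0,0,0,-1,-1,0,1,0,0,0,-1,-1,0,1,0,0,0,-1,0,-0.5,1,0,0,0,-1,0,-1,1,0,0,0,-1]

```text
time: 12.68
ee_pos: [0.4485, -0.1262, 0.1127]
tcp_rot: [179.6, -20.3, 1.0]
wrist_force: [1.0, -0.1, -0.2]
opening: 0.0856
grasp_force: 0.0
```

```bash
python3 - <<'E'
from h import *
fits([.64,-.088],what=("caddy",))
T=bot.camera("top");S=bot.camera("side")
A=(0,255,0);C=(.643,-.09,.02);K=(.742,.163,.063)
pl=lambda d:[(proj(d,sq(*C,.06)),A),(proj(d,sq(*C,0)),A),(proj(d,Lpoly(*K,.03)),A)]
crop(T,255,130,385,240,5,"pics/a.png",pl(T));crop(S,225,125,355,255,5,"pics/b.png",pl(S))
a=cv2.imread("pics/a.png");b=cv2.imread("pics/b.png");a=cv2.copyMakeBorder(a,0,b.shape[0]-a.shape[0],0,0,0);cv2.imwrite("pics/ab2.png",cv2.resize(np.hstack([a,b]),(800,400)))
E
```

```text
top caddy [ 0.6463 -0.0871  0.0023] -0.8866666666666667
side caddy [ 0.6451 -0.0908  0.0259] -0.8426966292134831
```

View pics/ab2.png

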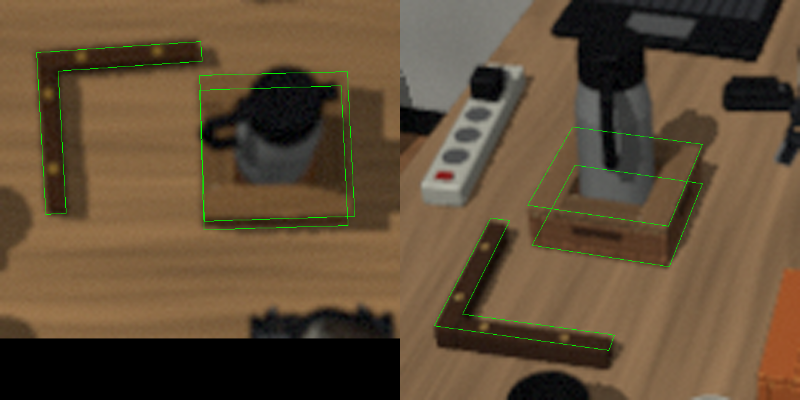

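Caddy is at about (0.645, -0.089), nearly square and clear of the back rail's end. Next I'll move the tool around to its right side.

>>> send_rows:
  moves: [0,-0.95,0,0,0,0.98,-1,0,-0.95,0,0,0,0.98,-1,0,-0.95,0,0,0,0.98,-1,0,-0.95,0,0,0,0.98,-1,0,-0.95,0,0,0,0.98,-1,0,-0.95,0,0,0,0.98,-1,0.7,0,0,0,0,0.98,-1,0.7,0,0,0,0,0.98,-1]

```text
time: 14.08
ee_pos: [0.4839, -0.2687, 0.1103]
tcp_rot: [179.8, -20.2, 68.5]
wrist_force: [0.7, -0.1, -0.1]
opening: 0.085
grasp_force: 0.0
```

>>> send_rows:
  moves: [0.7,0,0,0,0,0.98,-1,0.7,0,0,0,0,0.98,-1,0.7,0,0,0,0,0.97,-1,1,0,0,0,0,0,-1,1,0,0,0,0,0,-1,1,0,0,0,0,0,-1,1,0,0,0,0,0,-1,0.3,0,0,0,0,0,-1]

```text
time: 15.08
ee_pos: [0.6445, -0.2677, 0.1097]
tcp_rot: [179.8, -20.2, 93.6]
wrist_force: [0.3, 0.5, 0.0]
opening: 0.0855
grasp_force: 0.0
```

```bash
python3 - <<'E'
from h import *
o=bot.get_obs();print(o["tcp_rot"],o["ee_pos"],o["q"],o["time"])
E
```

```text
[179.7678683  -20.24560673  93.55213494] [ 0.64450616 -0.26773991  0.10973845] [-29.41940612  37.20517932  35.88142891  99.82654993  17.00852212
  55.39746868] 15.075
```

>>> send_rows:
  moves: [0,0,-1,0,0,0,-1,0,0,-1,0,0,0,-1,0,0,-1,0,0,0,-1,0,0,-0.9,0,0,0,-1,0,1,0,0,0,0,-1,0,1,0,0,0,0,-1,0,0.7,0,0,0,0,-1,0,0.3,0,0,0,0,-1]

```text
time: 16.08
ee_pos: [0.6434, -0.1928, 0.0139]
tcp_rot: [179.7, -20.2, 93.5]
wrist_force: [0.9, 0.1, 0.7]
opening: 0.0855
grasp_force: 0.0
```

>>> send_rows:
  moves: [0,0.2,0,0,0,0,-1,0,0.2,0,0,0,0,-1,0,0.3,0,0,0,0,-1,0,0.3,0,0,0,0,-1,0,0.3,0,0,0,0,-1,0,0.3,0,0,0,0,-1,0,0.3,0,0,0,0,-1,0,0.3,0,0,0,0,-1]

```text
time: 17.08
ee_pos: [0.6436, -0.1383, 0.0137]
tcp_rot: [179.7, -20.2, 93.5]
wrist_force: [0.0, -5.0, -1.4]
opening: 0.0853
grasp_force: 2.0
```

>>> send_rows:
  moves: [0,0.3,0,0,0,0,-1,0,0.3,0,0,0,0,-1,0,0.3,0,0,0,0,-1,0,0.2,0,0,0,0,-1,0,0.2,0,0,0,0,-1,0,0.1,0,0,0,0,-1,0,0,0,0,0,0,-1]

```text
time: 17.95
ee_pos: [0.6436, -0.1034, 0.0138]
tcp_rot: [179.7, -20.2, 93.5]
wrist_force: [0.1, -0.3, -0.2]
opening: 0.0852
grasp_force: 0.3
```

```bash
python3 - <<'E'
from h import *
y=bot.get_obs()["ee_pos"][1]+.091
fits([.64,y],.05,what=("caddy",))
T=bot.camera("top");S=bot.camera("side")
A=(0,255,0);C=(.643,y,.05);K=(.742,.163,.063)
pl=lambda d:[(proj(d,sq(*C,.06)),A),(proj(d,sq(*C,0)),A),(proj(d,Lpoly(*K,.03)),A)]
crop(T,255,130,385,240,5,"pics/a.png",pl(T));crop(S,225,125,355,255,5,"pics/b.png",pl(S))
a=cv2.imread("pics/a.png");b=cv2.imread("pics/b.png");a=cv2.copyMakeBorder(a,0,b.shape[0]-a.shape[0],0,0,0);cv2.imwrite("pics/ab3.png",cv2.resize(np.hstack([a,b]),(800,400)))
E
```

```text
top caddy [ 0.6424 -0.0141  0.0817] -0.940708604483008
side caddy [ 0.6402 -0.0157  0.0818] -0.9031007751937985
```

View pics/ab3.png

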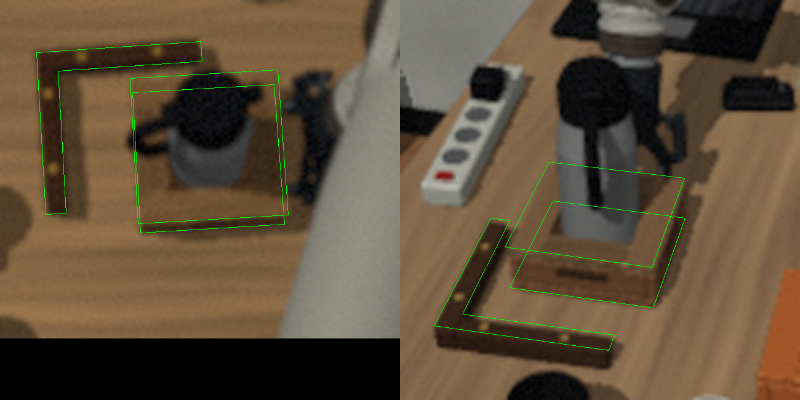

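>>> send_rows:
  moves: [0,0.2,0,0,0,0,-1,0,0.3,0,0,0,0,-1,0,0.3,0,0,0,0,-1,0,0.3,0,0,0,0,-1,0,0.3,0,0,0,0,-1,0,0.3,0,0,0,0,-1,0,0.3,0,0,0,0,-1,0,0.3,0,0,0,0,-1]

```text
time: 19.35
ee_pos: [0.6436, -0.0458, 0.0138]
tcp_rot: [179.7, -20.2, 93.5]
wrist_force: [-0.8, -4.8, 0.2]
opening: 0.0854
grasp_force: 2.3
```

>>> send_rows:
  moves: [0,0.2,0,0,0,0,-1,0,0.1,0,0,0,0,-1,0,0.1,0,0,0,0,-1,0,0.1,0,0,0,0,-1,0,0.1,0,0,0,0,-1,0,0.1,0,0,0,0,-1,0,0.1,0,0,0,0,-1,0,0.1,0,0,0,0,-1]

```text
time: 20.35
ee_pos: [0.6437, -0.0236, 0.0138]
tcp_rot: [179.7, -20.2, 93.5]
wrist_force: [-0.0, -5.2, 0.2]
opening: 0.0853
grasp_force: 2.4
```

>>> send_rows:
  moves: [0,0.08,0,0,0,0,-1,0,0.08,0,0,0,0,-1,0,0.05,0,0,0,0,-1]

```text
time: 20.72
ee_pos: [0.6439, -0.0193, 0.0138]
tcp_rot: [179.6, -20.1, 93.5]
wrist_force: [1.1, -13.5, 0.3]
opening: 0.0855
grasp_force: 6.5
```

```bash
python3 - <<'E'
from h import *
fits([.645,.067],.06,what=("caddy",))
E
```

```text
top caddy [0.6451 0.0702 0.0528] -0.7217787913340935
side caddy [0.6433 0.0452 0.0845] -0.8238308776425368
```

Force rose to 13 N exactly where contact with the left rail was predicted. Now I'll go around to the front for the +x push.

>>> send_rows:
  moves: [0,-0.5,0,0,0,0,-1,0,-1,0,0,0,0,-1,0,-1,0,0,0,0,-1,0,-1,0.5,0,0,0,-1,0,-0.5,1,0,0,0,-1,0,0,1,0,0,0,-1,0,0,1,0,0,0,-1,0,0,0.5,0,0,0,-1]

```text
time: 22.02
ee_pos: [0.644, -0.1186, 0.1151]
tcp_rot: [179.6, -20.2, 93.5]
wrist_force: [0.4, -0.4, -0.5]
opening: 0.0855
grasp_force: 0.0
```

>>> send_rows:
  moves: [-0.7,0,0,0,0,-0.95,-1,-0.7,0,0,0,0,-0.95,-1,-0.7,0,0,0,0,-0.95,-1,-0.7,0,0,0,0,-0.95,-1,-0.7,0,0,0,0,-0.95,-1,-0.7,0,0,0,0,-0.95,-1,-0.7,0,0,0,0,-0.95,-1,0,0,0,0,0,-0.95,-1]

```text
time: 23.02
ee_pos: [0.52, -0.1184, 0.1133]
tcp_rot: [179.7, -20.2, 27.9]
wrist_force: [-0.1, 0.1, 0.6]
opening: 0.0854
grasp_force: 0.0
```

>>> send_rows:
  moves: [0,0.9,0,0,0,-0.95,-1,0,0.9,0,0,0,-0.95,-1,0,0.9,0,0,0,-0.95,-1,0,0.9,0,0,0,0,-1,0,0.9,0,0,0,0,-1,0,0.9,0,0,0,0,-1,0,0.9,0,0,0,0,-1,0,0.9,0,0,0,0,-1]

```text
time: 24.02
ee_pos: [0.5222, 0.0459, 0.1133]
tcp_rot: [180.0, -20.1, 5.1]
wrist_force: [-0.1, 0.1, -0.3]
opening: 0.0855
grasp_force: 0.0
```

>>> send_rows:
  moves: [0,0.1,0,0,0,0,-1,0,0,-1,0,0,0,-1,0,0,-1,0,0,0,-1,0,0,-1,0,0,0,-1,0,0,-1,0,0,0,-1,0,0,0,0,0,0,-1]

```text
time: 24.78
ee_pos: [0.5211, 0.0452, 0.0116]
tcp_rot: [180.0, -20.0, 5.0]
wrist_force: [0.8, 0.1, 0.8]
opening: 0.0855
grasp_force: 0.0
```

```bash
python3 - <<'E'
from h import *
print(bot.get_obs()["tcp_rot"],bot.get_obs()["ee_pos"])
fits([.645,.067],.06,what=("caddy","corner"))
T=bot.camera("top");S=bot.camera("side")
A=(0,255,0);C=(.645,.071,.06);K=(.742,.163,.063)
pl=lambda d:[(proj(d,sq(*C,.06)),A),(proj(d,sq(*C,0)),A),(proj(d,Lpoly(*K,.03)),A)]
crop(T,255,130,385,240,5,"pics/a.png",pl(T));crop(S,225,125,355,255,5,"pics/b.png",pl(S))
a=cv2.imread("pics/a.png");b=cv2.imread("pics/b.png");a=cv2.copyMakeBorder(a,0,b.shape[0]-a.shape[0],0,0,0);cv2.imwrite("pics/ab4.png",cv2.resize(np.hstack([a,b]),(800,400)))
E
```

```text
[179.9753148  -19.96588061   5.02684445] [0.5211088  0.04523345 0.01160066]
top corner [0.7486 0.1622 0.0491] -0.7574031890660592
top caddy [0.6443 0.0725 0.0423] -0.908303249097473
side corner [0.7406 0.1673 0.1061] -0.8514285714285714
```

View pics/ab4.png

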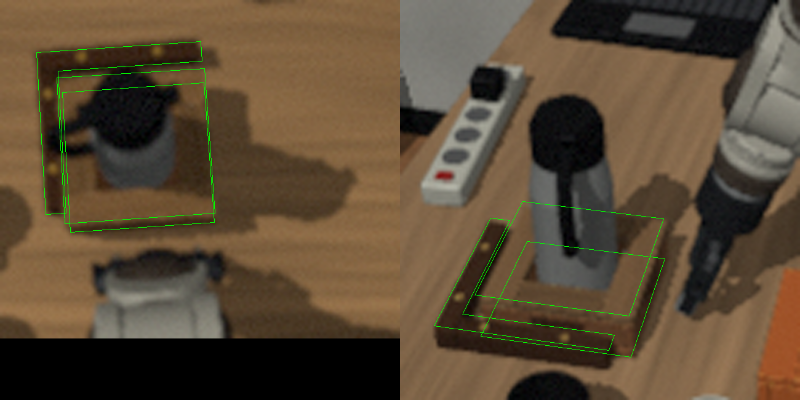

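The caddy is flush with the left rail with about 15 mm left to the back rail. I'll correct y and yaw, then push +x gently.

>>> send_rows:
  moves: [0,0.8,0,0,0,-0.16,-1,0,0,0,0,0,0,-1,0.6,0,0,0,0,0,-1,0.4,0,0,0,0,0,-1,0.2,0,0,0,0,0,-1,0.15,0,0,0,0,0,-1,0.15,0,0,0,0,0,-1,0.1,0,0,0,0,0,-1]

```text
time: 26.22
ee_pos: [0.5631, 0.047, 0.0131]
tcp_rot: [-179.8, -20.0, 5.1]
wrist_force: [-9.1, -4.7, 4.7]
opening: 0.0854
grasp_force: 4.6
```

>>> send_rows:
  moves: [0.1,0,0,0,0,0,-1,0.1,0,0,0,0,0,-1,0.1,0,0,0,0,0,-1]

```text
time: 26.6
ee_pos: [0.5706, 0.0471, 0.0131]
tcp_rot: [-179.8, -20.0, 5.1]
wrist_force: [-8.8, -4.1, 4.1]
opening: 0.0855
grasp_force: 4.1
```

```bash
python3 - <<'E'
from h import *
o=bot.get_obs();print(o["q"],o["torque"])
fits([.655,.070],.06,what=("caddy",))
E
```

```text
[  4.53765964  -9.60093807 -31.24344343  48.32139756   0.37264327
 179.48132125] [-0.86788984  1.42517334 -0.47532842]
top caddy [0.6603 0.07   0.089 ] -0.8502235469448585
top caddy [0.6853 0.098  0.0105] -0.3836336336336336
side caddy [0.6633 0.052  0.1242] -0.8432976714915041
```

>>> send_rows:
  moves: [0.1,0,0,0,0,0,-1,0.1,0,0,0,0,0,-1]

```text
time: 27.2
ee_pos: [0.5756, 0.0473, 0.0131]
tcp_rot: [-179.8, -20.0, 5.1]
wrist_force: [-6.7, -2.5, 3.9]
opening: 0.0855
grasp_force: 3.8
```

>>> send_rows:
  moves: [0.08,0,0,0,0,0,-1,0.08,0,0,0,0,0,-1]

```text
time: 27.45
ee_pos: [0.5783, 0.0474, 0.0128]
tcp_rot: [-179.8, -19.9, 5.1]
wrist_force: [-29.8, -3.1, 20.4]
opening: 0.0853
grasp_force: 14.9
```

```bash
python3 - <<'E'
from h import *
fits([.66,.072],.06,what=("caddy",))
o=bot.get_obs();print(o["wrist_force"],o["ee_pos"])
T=bot.camera("top");S=bot.camera("side")
crop(T,255,130,335,200,6,"pics/a.png");crop(S,225,165,325,265,5,"pics/b.png")
a=cv2.imread("pics/a.png");b=cv2.imread("pics/b.png");a=cv2.resize(a,(400,350));b=cv2.resize(b,(400,400));a=cv2.copyMakeBorder(a,0,50,0,0,0);cv2.imwrite("pics/ab5.png",np.hstack([a,b]))
E
```

```text
top caddy [0.6677 0.073  0.0881] -0.8252631578947368
side caddy [0.6718 0.0422 0.1202] -0.8334457181389077
[-19.99260059  -2.46464586  10.96301876] [0.57815805 0.04742667 0.012701  ]
```

View pics/ab5.png

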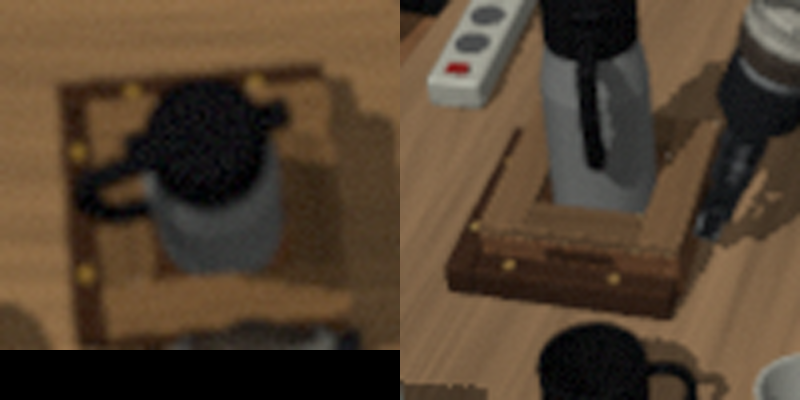

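The caddy reads about 30 N against the back rail and looks seated on both rails in the picture. I'll finish with one squaring press from the right, tool aligned to the corner.

>>> send_rows:
  moves: [-0.3,0,0,0,0,0,-1,-1,0,0,0,0,0,-1,-1,0,0,0,0,0,-1,-0.7,0,0.5,0,0,0,-1,0,0,1,0,0,0,-1,0,0,1,0,0,0,-1,0,0,1,0,0,0,-1,0,0,0.5,0,0,0,-1]

```text
time: 28.85
ee_pos: [0.5063, 0.0472, 0.1153]
tcp_rot: [-179.7, -20.3, 5.2]
wrist_force: [-0.4, 0.4, 0.2]
opening: 0.0851
grasp_force: 0.0
```

>>> send_rows:
  moves: [0,-0.9,0,0,0,0,-1,0,-0.9,0,0,0,0,-1,0,-0.9,0,0,0,0,-1,0,-0.9,0,0,0,0,-1,0,-0.9,0,0,0,0,-1,0,-0.9,0,0,0,0.93,-1,0,-0.9,0,0,0,0.93,-1,0,-0.9,0,0,0,0.93,-1]

```text
time: 29.85
ee_pos: [0.5055, -0.1336, 0.1134]
tcp_rot: [-179.7, -20.2, 29.4]
wrist_force: [0.5, 0.2, 0.1]
opening: 0.0856
grasp_force: 0.0
```

>>> send_rows:
  moves: [0,0,0,0,0,0.93,-1,0.8,0,0,0,0,0.93,-1,0.8,0,0,0,0,0.93,-1,0.8,0,0,0,0,0.93,-1,0.8,0,0,0,0,0.93,-1,0.8,0,0,0,0,0.93,-1,0.8,0,0,0,0,0.93,-1,0.8,0,0,0,0,0.93,-1]

```text
time: 30.85
ee_pos: [0.6463, -0.133, 0.1128]
tcp_rot: [-179.7, -20.2, 93.4]
wrist_force: [0.9, -0.8, 0.2]
opening: 0.0856
grasp_force: 0.0
```

```bash
python3 - <<'E'
from h import *
o=bot.get_obs();print(o["tcp_rot"],o["ee_pos"],o["q"],o["time"])
fits([.66,.072],.06,what=("caddy",))
E
```

```text
[-179.68287339  -20.21758537   93.36067935] [ 0.64628746 -0.13298489  0.11282674] [-19.48044948  27.58536614  22.57543639  93.43074123  18.441341
  65.72969856] 30.85
top caddy [0.6686 0.0728 0.0842] -0.9274836838288615
side caddy [0.6683 0.0431 0.148 ] -0.8484455958549223
```

>>> send_rows:
  moves: [0.4,0,-1,0,0,0,-1,0,0,-1,0,0,0,-1,0,0,-1,0,0,0,-1,0,0,-1,0,0,0,-1,0,1,0,0,0,0,-1,0,1,0,0,0,0,-1,0,1,0,0,0,0,-1,0,0.7,0,0,0,0,-1]

```text
time: 32.15
ee_pos: [0.6561, -0.0381, 0.015]
tcp_rot: [-179.8, -20.2, 93.2]
wrist_force: [-0.4, -0.5, -1.1]
opening: 0.0856
grasp_force: 0.0
```

>>> send_rows:
  moves: [0,0.2,0,0,0,0,-1,0,0.1,0,0,0,0,-1,0,0.1,0,0,0,0,-1,0,0.1,0,0,0,0,-1]

```text
time: 32.65
ee_pos: [0.6559, -0.0284, 0.0136]
tcp_rot: [-179.7, -20.2, 93.1]
wrist_force: [0.3, 0.6, 0.7]
opening: 0.085
grasp_force: 0.0
```

>>> send_rows:
  moves: [0,0.1,0,0,0,0,-1,0,0.1,0,0,0,0,-1,0,0.08,0,0,0,0,-1]

```text
time: 33.02
ee_pos: [0.6558, -0.0209, 0.0138]
tcp_rot: [-179.7, -20.2, 93.1]
wrist_force: [-0.6, -3.2, 0.7]
opening: 0.0855
grasp_force: 2.1
```

>>> send_rows:
  moves: [0,0.08,0,0,0,0,-1]

```text
time: 33.15
ee_pos: [0.6555, -0.0197, 0.0137]
tcp_rot: [-179.7, -20.1, 93.1]
wrist_force: [-2.8, -5.8, 2.2]
opening: 0.0851
grasp_force: 3.4
```

>>> send_rows:
  moves: [0,0.08,0,0,0,0,-1,0,0.06,0,0,0,0,-1]

```text
time: 33.4
ee_pos: [0.6552, -0.0183, 0.0136]
tcp_rot: [-179.7, -19.9, 93.0]
wrist_force: [-6.2, -20.9, 3.2]
opening: 0.0855
grasp_force: 10.3
```

>>> send_rows:
  moves: [0,-0.4,0,0,0,0,-1,0,-1,0,0,0,0,-1,0,-1,0,0,0,0,-1,0,-1,0.5,0,0,0,-1,0,-1,1,0,0,0,-1,-0.5,-0.5,1,0,0,0,-1,-1,0,1,0,0,0,-1,-1,0,0.5,0,0,0,-1]

```text
time: 34.4
ee_pos: [0.5931, -0.139, 0.1151]
tcp_rot: [-179.8, -20.2, 93.1]
wrist_force: [-0.1, 0.5, -0.6]
opening: 0.0855
grasp_force: 0.0
```

>>> send_rows:
  moves: [-1,-0.5,0,0,0,0,-1,-1,-0.5,0,0,0,0,-1,-1,-0.5,0,0,0,0,-1,-1,-0.5,0,0,0,0,-1,0,0,0,0,0,0,-1,0,0,0,0,0,0,-1]

```text
time: 35.15
ee_pos: [0.4938, -0.1882, 0.1139]
tcp_rot: [-179.8, -20.2, 93.1]
wrist_force: [0.1, -0.3, 0.2]
opening: 0.0852
grasp_force: 0.0
```

```bash
python3 - <<'E'
from h import *
fits([.66,.072],.06)
T=bot.camera("top");S=bot.camera("side")
A=(0,255,0);K=(.742,.163,.063);c,s=np.cos(K[2]),np.sin(K[2]);C=(K[0]-.085*c+.085*s,K[1]-.085*s-.085*c,K[2])
print(C)
for n,q in (("top","mug"),("side","mug"),("side","cup")): print(n,q,[r["pixel"] for r in bot.landmark_of(n,q)[:1]])
crop(T,255,130,335,200,6,"pics/a.png",[(proj(T,sq(*C,.06)),A)]);crop(S,225,165,325,265,5,"pics/b.png",[(proj(S,sq(*C,.06)),A)])
a=cv2.imread("pics/a.png");b=cv2.imread("pics/b.png");a=cv2.resize(a,(400,350));b=cv2.resize(b,(400,400));a=cv2.copyMakeBorder(a,0,50,0,0,0);cv2.imwrite("pics/ab6.png",np.hstack([a,b]))
E
```

```text
top corner [0.7478 0.1623 0.0484] -0.43197278911564624
top caddy [0.6711 0.0753 0.0662] -0.9025830258302583
side corner [0.7459 0.1653 0.0556] -0.6107445805843544
side caddy [0.6673 0.054  0.0942] -0.8643552311435523
(np.float64(0.6625200850860533), np.float64(0.0728171683452344), 0.063)
top mug [[234.2, 196.5]]
side mug [[274.5, 273.8]]
side cup [[325.2, 277.2]]
```

View pics/ab6.png

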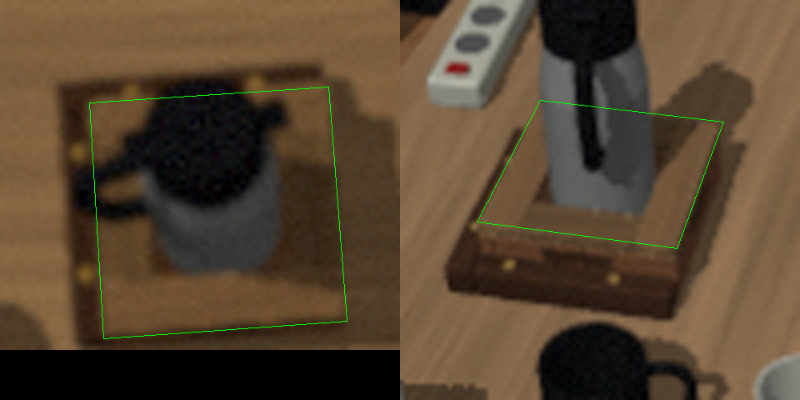

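The rendered parked pose lines up with the caddy in both views. The contact forces confirmed both rails, and the mug and cup haven't moved. Handing in.

```bash
python3 -c "
from workcell import bot
print(bot.job_done())"
```

```text
the job is handed in; nothing more can be done
None
```

I parked the caddy in the corner with the jug upright in it and handed the job in at about 35 s. Contact forces and the fitted pose put it snug and square against both rails, and the arm finished clear; the hand-in returned no verdict.

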